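# Hold a soldered copper bar at its proof load

## Robot

A 6-joint arm with a two-finger parallel gripper is mounted at the origin on a cart in front of the work surface, level with it; the furniture and walls round the work are solid. World frame = base frame: x ahead of the robot, y to its left, z up, the work surface at z = 0. Lengths are in m, angles in rad, forces in N, time in s.
With the tool pointing down it reaches from about 0.35 to 0.975 m from the base axis. Payload 4.9 kg.
Tool frame: the origin (TCP) lies midway between the tips of the shut fingers; the grasp point (between the pads) lies 19 mm behind it; z points along the fingers, y is the direction in which the jaws open and shut (so a half turn about z gives the same grasp; the last joint's range is limited). The gripper opens to 85 mm and grips with 20 to 120 N. Pads are 22 mm wide; open, the fingers measure 114 mm over their backs; the gripper's body (76 mm by 85 mm) begins 54 mm behind the grasp point. The pads swing forward as they close: fully open they stand 13 mm farther back than shut.
Start: joints at [1.05, 0.053, 1.613, -0, 1.476, -0.119], TCP at [0.244, 0.575, 0.231] pointing down, gripper open.
Joint ranges: [-3.01, 3.01], [-1.01, 2.22], [0.06, 2.58], [-1.02, 4.17], [0.09, 2.62], [-3.14, 3.14]. Speed limits (rad/s): [2.57, 2.57, 3.14, 3.14, 3.14, 3.14].

## Interface

Orientations are given as a unit quaternion [w, x, y, z].
In Python, from plant import state, grab_frame, camera_info, job_done, cut_out gives the robot as it stands.
- The arm moves only by the tool step_arm, never from a script. Its argument "moves" is a list of rows, each a list of 7 numbers: the shift along the tool's x, y, z in m, then the turn, a rotation vector about the tool's x, y, z in rad, then the finger opening in m, from 0 to 0.0854. A call has 1 to 8 rows; each row shifts and turns the commanded pose from where the row before left it, along the tool's axes as they then stand; what a row does not reach is not made up. A row lasts 1/10 s, in which the tool goes at most 50 mm and 8.59 degrees, less where a joint would pass 70% of its speed; a pose out of reach is approached as far as the arm can. A call is refused whole if a number of a shift passes 0.05 or a number of a turn 0.15, either way. A call with a gripper value outside its range is refused whole. The fingers move at their own pace and stop on an object; the grip force is fixed at half the most. Time passes only in rows, so rows that do not move let the fingers close. It gives the time, the measured TCP pose, the force and the opening at its end, in the units of the state.
- state(): the state, without advancing time (a new reading comes with each control period).
- grab_frame(name): name is "scene" or "top"; returns (picture, depth): 480x640x3 uint8, red, green, blue; 480x640 float32, m along the optical axis (not along the pixel's ray), 0 where there is no reading.
- camera_info(name): a dict with "intrinsics" (3x3 intrinsics, pixels), "world_from_camera" (4x4, takes a point from camera to world coordinates). Camera axes: x right, y down, z forward; pixel columns grow to the right and rows downward; lengths in m; the calibration is good to about 2 mm. A picture is of the moment at which its call begins. camera_info takes no time and is no camera call.
- job_done(): hands the job in, once; it reports no verdict.
Trained networks look in the newest picture that a camera, given by its name, has taken for a name from the list of things; names that differ only in an ending like _2 or _b are one class to them, and where a whole thing is asked for, a point or a joint stands for the part that bears it (a point fixed in the world has none). Each returns a list of dicts, best first, with "conf" (0 to 1); they miss things now and then, are a little off and sometimes report something else, mostly with a low value. They report only what shows in the picture. A call takes as long as a camera call.
- cut_out(camera, query): "mask" (480x640 bool, what is visible of it) and "point" ([column, row] in pixels, amid what is visible of it).
The state is a dict: "time": time; "joint_pos": joint angles; "joint_vel": joint speeds; "joint_efforts": joint torques, N m; "tool_pos": TCP position; "tool_rot": TCP orientation; "contact_force": force on the tool from outside, world axes, zero at the start; "ft_torque": the same for the moment, N m; "gripper_width": opening from 0.0 (shut) to 1.0 (fully open).
Only numpy, scipy, OpenCV 4.12 (cv2) and the standard library are available. Lean on these libraries where they do the work, as an engineer would, in place of code of your own. Each camera call takes 0.05 s, during which the arm holds its last target.

## Task

Proof-load the soldered copper test bar: lower its two holes over the two upright pins of the pull tester so that it lies fully down on their shoulders, and let go of it. Then take the black T-handle and pull it straight out until the gauge's pointer stands level with the brass marker, never well past it, and keep it there: finish while still holding the handle with the load on the bar. Leave the marker and the things lying about as they are.

Things in the scene. Friction and masses are not known exactly. Their poses are not given: they have to be found in the camera images.
- bar_center (a point): the loose copper test bar, flat on the worktop: a dog-bone 99 mm long (its x), 8 mm thick (z), 0.13 kg; waist 16 mm wide, about 30 mm long between its shoulders, thin solder seam round its middle; square ends 28 mm wide, each with an upright through hole 15 mm across, 70 mm apart. Same either way round or side up. This point: its centre, 4 mm above its underside
- test_bar: the same test bar; its origin is the centre of its underside, x along its length
- bar_hole_a (a point): centre of the test bar's hole at +35 mm on the bar's x, half-way up its thickness (60 mm above the worktop when seated)
- bar_hole_b (a point): centre of the test bar's hole at -35 mm on the bar's x, half-way up its thickness (60 mm above the worktop when seated)
- tester: the fixed pull tester: dark steel base 360 x 92 mm on the worktop, carriage on two rods at the near end, grey spring gauge at the far end. Origin on the worktop under its middle line; its x runs along the pull line from the handle to the gauge (the handle is pulled towards -x), y to the left, z up
- carriage: the sliding steel carriage, which slides 46 mm along the tester's -x from its home stop; a light spring (1.5 to 4 N) pulls it back home. Its block's top is 46 mm above the worktop. It carries the near pin and the T-handle. Origin as the tester's when home
- handle (a point): middle of the T-handle's black crossbar, 84 mm above the worktop: bar 14 mm thick, 64 mm long along the tester's y, on a 10 mm stem that stands on the carriage; 60 mm nearer than the carriage pin
- carriage_pin (a point): the near upright pin, on the carriage: this point is on its axis at the shoulder (20 mm across, 56 mm above the worktop) on which the bar lies; above it the pin is 9 mm thick for 13 mm, then tapers to 4 mm at its tip 22 mm above the shoulder
- gauge: the gauge's plunger: the far pin on a small steel block, a rod into the grey housing, and the pointer. It is pulled along the tester's -x, 38 mm at most, against a spring of 1.2 N + 400 N/m
- gauge_pin (a point): the far upright pin, on the gauge's plunger, same shape and height as the near one; the pins stand 70 mm apart when both slides are home. With the bar on both pins the carriage moves about 6 mm (play in the holes) before the gauge's pointer begins to move, then both move together
- pointer (a point): the gauge's thin black pointer on the white scale on top of the grey housing, on the middle line, 63 mm above the worktop; it moves with the far pin towards the tester's -x
- marker (a point): the set marker, a brass rider on the left edge of the grey housing with a thin finger over the scale: this point is on the middle line level (along the pull line) with that finger; it stands 12 to 30 mm towards the handle from where the unloaded pointer stands, and stays where it is
- broken_half: bystander: broken half of another copper bar, 49 mm long with one hole, not wanted; left of the test bar
- wood_block: bystander: hardwood block 40 x 85 x 34 mm
- paint_brush: bystander: thin brush 147 mm long

How it is judged:
On the way:
1. the test bar lies fully down on both pins' shoulders, a pin through each hole, let go, the gauge unloaded (height (world z) of bar_hole_a between 0.057 and 0.063 m and height (world z) of bar_hole_b between 0.057 and 0.063 m and ((horizontal distance between bar_hole_a and carriage_pin below 0.005 m and horizontal distance between bar_hole_b and gauge_pin below 0.005 m) or (horizontal distance between bar_hole_b and carriage_pin below 0.005 m and horizontal distance between bar_hole_a and gauge_pin below 0.005 m)) and contact force between the fingers and test_bar below 0.1 N and x of pointer in the frame of marker above 0.008 m), for 0.2 s.
At the end, for the whole second after the job is handed in: The gripper holds the T-handle (grasp within 45 mm of its middle, over 4 N), the pointer at rest within 3 mm of the marker. The bar lies on both shoulders, a pin through each hole, pressing each pin with over 4 N; the robot touches neither bar nor plunger (x of pointer in the frame of marker between -0.003 and 0.003 m and linear speed of gauge below 0.01 m/s and contact force between test_bar and gauge above 4 N and contact force between each of test_bar, the fingers and carriage above 4 N and distance between the grasp point and handle below 0.045 m and contact force between the fingers and test_bar below 0.5 N and contact force between the arm and gauge below 0.5 N and height (world z) of bar_hole_a between 0.057 and 0.064 m and height (world z) of bar_hole_b between 0.057 and 0.064 m and ((horizontal distance between bar_hole_a and carriage_pin below 0.006 m and horizontal distance between bar_hole_b and gauge_pin below 0.006 m) or (horizontal distance between bar_hole_b and carriage_pin below 0.006 m and horizontal distance between bar_hole_a and gauge_pin below 0.006 m))); the arm keeps its last pose, push and grip.
It fails at once if the bar is overloaded: the pointer goes more than 8 mm past the marker (x of pointer in the frame of marker below -0.008 m).
It fails at once if the marker is shifted by more than 4 mm (distance of marker from where it was at the start of the episode above 0.004 m).
It fails at once if a thing lying about is moved by more than 30 mm (distance of any of broken_half, wood_block, paint_brush from where it was at the start of the episode above 0.03 m).
It also fails if it takes over 61 s, if anything falls off the work surface, if the arm or the gripper's body presses on something with over 40 N, if the wrist force passes 120 N, or if a joint passes its speed limit or range.

## Working session

There is one attempt and no reset: what is moved stays moved. The work goes in short steps, Python scripts to look and compute and a tool call to move; the robot and the scene stay as the last step left them, time stands still between calls to the robot, and variables do not carry over. Pictures are saved under pics/ and viewed, and the job is handed in when it is done.

Besides the shell and the picture viewer there is one more tool, called after ">>>" as name([rows], argument=value, ...), one row to a line, values as JSON. step_arm: Moves the arm, as the interface text tells. Its arguments: {"type":"object","properties":{"moves":{"type":"array"}},"required":["moves"]}

```bash
mkdir -p pics
cat > h.py <<'E'
import numpy as np,cv2
from plant import *
def snap(n,f):
    p,d=grab_frame(n); cv2.imwrite('pics/'+f,p[:,:,::-1]); np.save('/tmp/%s.npy'%n,d); return p,d
def w(n,u,v,z=None,d=None):
    c=camera_info(n);K=np.array(c['intrinsics']);T=np.array(c['world_from_camera'])
    r=np.linalg.inv(K)@np.array([u,v,1.])
    if z is not None:
        R=T[:3,:3]@r; return T[:3,3]+R*(z-T[2,3])/R[2]
    return T[:3,:3]@(r*d)+T[:3,3]
def px(n,P):
    c=camera_info(n);K=np.array(c['intrinsics']);T=np.linalg.inv(np.array(c['world_from_camera']))
    q=K@(T[:3,:3]@np.array(P)+T[:3,3]);return q[:2]/q[2]
E
python3 - <<'E'
from h import *
np.set_printoptions(precision=4,suppress=True)
s=state();print(s)
for n in('scene','top'):
    snap(n,n+'1.png');print(n,camera_info(n))
for q in('test_bar','handle','carriage_pin','gauge_pin','pointer','marker','broken_half','tester'):
    for n in('top','scene'):
        for o in cut_out(n,q)[:2]:print(q,n,round(o['conf'],2),o['point'],o['mask'].sum())
E
```

```text
{'time': 0.0, 'joint_pos': array([ 1.05  ,  0.0534,  1.6143,  0.    ,  1.476 , -0.119 ]), 'joint_vel': array([-0.0011, -0.0017,  0.0007, -0.0012, -0.0017,  0.0011]), 'joint_efforts': array([  0.0014, -39.3684, -37.0178,  -0.    ,   0.007 ,  -0.    ]), 'tool_pos': array([0.2441, 0.5747, 0.23  ]), 'tool_rot': array([-0.0003,  0.1996,  0.9799, -0.001 ]), 'contact_force': array([ 0.2791,  1.2016, -0.0784]), 'ft_torque': array([-0.0429, -0.0136,  0.0229]), 'gripper_width': 0.9978572984698447}
scene {'intrinsics': array([[437.0263,   0.    , 328.9764],
       [  0.    , 437.0263, 238.4252],
       [  0.    ,   0.    ,   1.    ]]), 'world_from_camera': array([[ 0.4313, -0.6779,  0.5953,  0.0665],
       [-0.9021, -0.3173,  0.2923, -0.2337],
       [-0.0092, -0.6631, -0.7485,  0.7507],
       [ 0.    ,  0.    ,  0.    ,  1.    ]])}
top {'intrinsics': array([[573.7118,   0.    , 322.6269],
       [  0.    , 573.7118, 247.1593],
       [  0.    ,   0.    ,   1.    ]]), 'world_from_camera': array([[-0.009 , -0.9939,  0.1103,  0.4564],
       [-0.9998,  0.0068, -0.0196,  0.0436],
       [ 0.0187, -0.1104, -0.9937,  1.241 ],
       [ 0.    ,  0.    ,  0.    ,  1.    ]])}
test_bar top 0.71 [287.1, 316.6] 498
test_bar scene 0.9 [270.8, 305.8] 575
handle top 0.77 [472.4, 288.0] 1507
handle scene 0.74 [465.8, 352.7] 2078
carriage_pin top 0.87 [472.6, 288.9] 1551
carriage_pin scene 0.81 [467.4, 349.1] 2161
carriage_pin scene 0.41 [270.2, 306.2] 574
gauge_pin top 0.57 [471.3, 243.2] 188
gauge_pin scene 0.78 [479.3, 304.3] 231
pointer top 0.69 [471.5, 239.0] 200
pointer scene 0.75 [480.6, 305.3] 287
marker scene 0.5 [472.5, 271.9] 38
marker scene 0.41 [267.4, 307.4] 531
broken_half top 0.52 [197.8, 318.1] 246
broken_half scene 0.69 [480.4, 305.6] 240
broken_half scene 0.61 [187.5, 273.7] 226
tester top 0.68 [465.6, 262.1] 7361
tester scene 0.86 [471.2, 340.7] 9037
tester scene 0.75 [483.0, 303.7] 244
```

View pics/scene1.png

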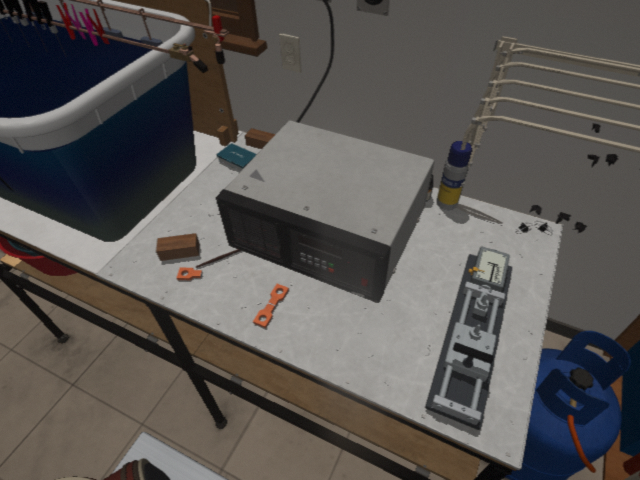

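View pics/top1.png

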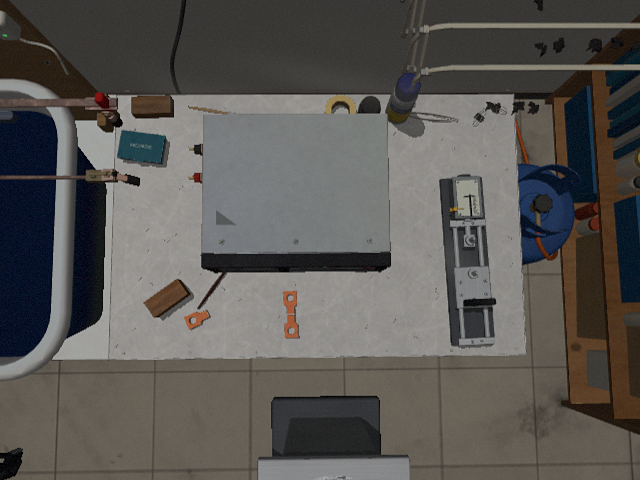

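Run:
```python
import cv2
a=cv2.imread('pics/top1.png');cv2.imwrite('pics/top1z.png',cv2.resize(a[170:340,400:540],None,fx=3.5,fy=3.5,interpolation=2))
cv2.imwrite('pics/top1b.png',cv2.resize(a[270:370,170:330],None,fx=5,fy=5,interpolation=2))
a=cv2.imread('pics/scene1.png');cv2.imwrite('pics/scene1z.png',cv2.resize(a[230:430,390:570],None,fx=3,fy=3,interpolation=2))
```

```text
(no output)
```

View pics/top1z.png

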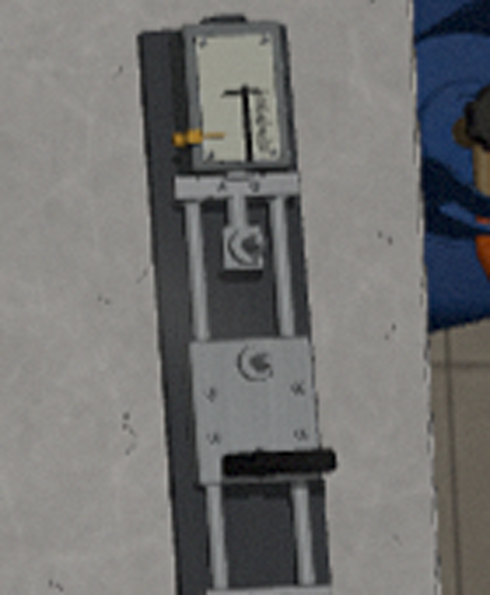

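View pics/top1b.png

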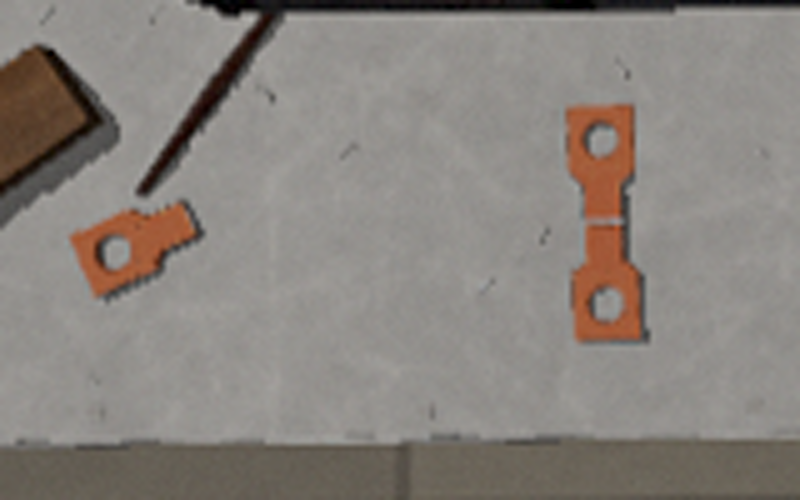

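View pics/scene1z.png

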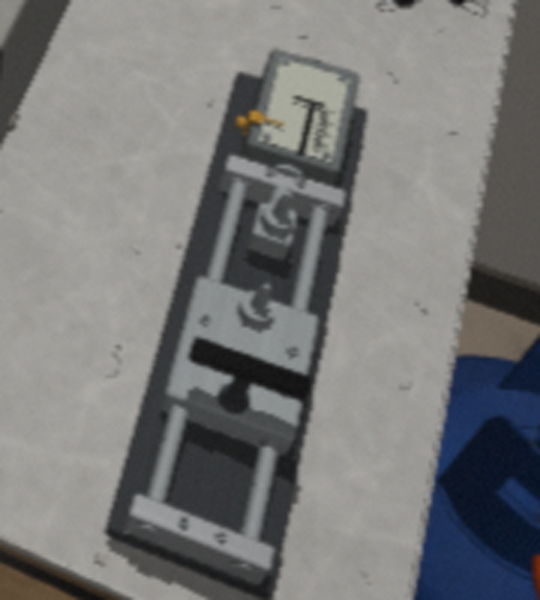

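The top view shows the bar upright at about (291,315), with its holes near (290,298) and (291,331). The broken half is at (198,319). The tester runs from about (466,185) to (472,345), with pins at (469,240) and (473,273) and the handle at (479,301).

Run:
```python
from h import *
np.set_printoptions(precision=4,suppress=True)
t=lambda u,v:(400+(u+.5)/3.5-.5,170+(v+.5)/3.5-.5)
b=lambda u,v:(170+(u+.5)/5-.5,270+(v+.5)/5-.5)
s=lambda u,v:(390+(u+.5)/3-.5,230+(v+.5)/3-.5)
for n,p,z in [('gpin',t(243,246),.056),('cpin',t(256,362),.056),('handle',t(279,461),.090),('pointer',t(243,93),.063),('marker',t(222,135),.064),('housingTL',t(184,25),.06),('housingTR',t(285,25),.06)]:print(n,w('top',*p,z))
for n,p,z in [('gpin',s(278,218),.056),('cpin',s(258,309),.056),('handle',s(250,366),.089),('pointer',s(310,101),.063),('marker',s(282,123),.064)]:print('s',n,w('scene',*p,z))
print(w('top',*b(601,140),.006),w('top',*b(606,305),.006))
# mask based bar
for n in('top','scene'):
    a=cv2.imread('pics/%s1.png'%n).astype(int);B,G,R=a[...,0],a[...,1],a[...,2]
    m=((R-B>60)&(R>120)&(G<140)).astype(np.uint8)
    N,l,st,c=cv2.connectedComponentsWithStats(cv2.morphologyEx(m,cv2.MORPH_CLOSE,np.ones((3,3))))
    for i in range(1,N):
        if st[i,4]>150 :print(n,c[i],st[i],w(n,*c[i],.006))
    d=np.load('/tmp/%s.npy'%n)
    for p in ([(291,315),(479,301),(469,240),(473,273)] if n=='top' else [(271,306),(473,352)]):print(p,w(n,*p,d=d[p[1],p[0]]))
```

```text
gpin [ 0.601  -0.2862  0.056 ]
cpin [ 0.5316 -0.2914  0.056 ]
handle [ 0.4725 -0.2929  0.09  ]
pointer [ 0.6925 -0.2877  0.063 ]
marker [ 0.6669 -0.2739  0.064 ]
housingTL [ 0.735  -0.2544  0.06  ]
housingTR [ 0.7347 -0.3156  0.06  ]
s gpin [ 0.5966 -0.2915  0.056 ]
s cpin [ 0.5277 -0.295   0.056 ]
s handle [ 0.4691 -0.2962  0.089 ]
s pointer [ 0.6922 -0.2897  0.063 ]
s marker [ 0.6651 -0.2769  0.064 ]
[0.4852 0.0906 0.006 ] [0.4152 0.0887 0.006 ]
top [340.2661 103.0917] [326  96  30  17 218] [ 0.9164 -0.023   0.006 ]
top [290.3503 313.9118] [283 291  15  47 431] [0.4505 0.0895 0.006 ]
top [195.7857 318.2905] [184 311  25  18 210] [0.443  0.2906 0.006 ]
(291, 315) [0.4481 0.0881 0.0063]
(479, 301) [ 0.4732 -0.2913  0.0929]
(469, 240) [ 0.6004 -0.2849  0.0602]
(473, 273) [ 0.5307 -0.2871  0.0726]
scene [188.2197 272.3699] [177 267  24  11 173] [0.4437 0.2879 0.006 ]
scene [270.0948 305.0142] [253 284  35  42 422] [0.4474 0.0872 0.006 ]
(271, 306) [0.4446 0.083  0.0092]
(473, 352) [ 0.4671 -0.2961  0.0914]
```

Run:
```python
from h import *
np.set_printoptions(precision=4,suppress=True)
t=lambda u,v:(400+(u+.5)/3.5-.5,170+(v+.5)/3.5-.5)
s=lambda u,v:(390+(u+.5)/3-.5,230+(v+.5)/3-.5)
def yaw(n,a,b,z):
    d=w(n,*b,z)-w(n,*a,z);return np.degrees(np.arctan2(d[1],d[0])),np.linalg.norm(d)
for a,b,z in[((177,594),(140,32),.01),((199,482),(190,342),.046),((320,480),(311,340),.046),((214,587),(191,205),.03),((306,580),(277,200),.03),((196,165),(184,25),.06),((297,167),(285,25),.06)]:print(yaw('top',t(*a),t(*b),z))
print('bar handle',yaw('top',t(335,461),t(223,463),.09))
for a,b,z in[((108,530),(237,75),.01),((158,500),(240,180),.03),((258,530),(320,215),.03),((309,390),(190,348),.09)]:print('s',yaw('scene',s(*a),s(*b),z))
d=np.load('/tmp/top.npy')
for p in[(296,262),(296,248),(380,255),(291,280)]:print(p,w('top',*p,d=d[p[1],p[0]]))
```

```text
(np.float64(1.9040528184167869), np.float64(0.34902054481565614))
(np.float64(1.7222976941761987), np.float64(0.08348730203465074))
(np.float64(1.3414453528687738), np.float64(0.08358086561179741))
(np.float64(1.4594414476092572), np.float64(0.23125786686072541))
(np.float64(2.105201938051517), np.float64(0.23049213771251942))
(np.float64(2.883803372688298), np.float64(0.08553003605008987))
(np.float64(2.4999085416368025), np.float64(0.08679537932987))
bar handle (np.float64(90.51617057797324), np.float64(0.06464612128788452))
s (np.float64(2.2403978854221656), np.float64(0.3589686539894384))
s (np.float64(2.5351359752582234), np.float64(0.23290674927689814))
s (np.float64(2.8011942422141556), np.float64(0.22052461803096549))
s (np.float64(92.58534695542625), np.float64(0.06433924411858304))
(296, 262) [0.5484 0.0728 0.1618]
(296, 248) [0.5751 0.0728 0.1607]
(380, 255) [ 0.5605 -0.0861  0.1622]
(291, 280) [ 0.5232  0.0882 -0.0002]
```

>>> step_arm([
  [0,0,0,0,0,-0.143,0.05],
  [0,0,0,0,0,-0.143,0.05],
  [0,0,0,0,0,-0.14,0.05],
])

```text
time: 1.2
tool_pos: [0.2444, 0.5752, 0.2313]
tool_rot: [-0.0, -0.015, 1.0, -0.0]
contact_force: [0.3, 0.6, -0.6]
gripper_width: 0.585
```

>>> step_arm([
  [-0.015,-0.041,0.005,0,0,0,0.045],
  [-0.016,-0.041,0.005,0,0,0,0.045],
  [-0.016,-0.041,0.005,0,0,0,0.045],
  [-0.016,-0.041,0.005,0,0,0,0.045],
  [-0.016,-0.041,0.005,0,0,0,0.045],
  [-0.016,-0.041,0.005,0,0,0,0.045],
  [-0.016,-0.041,0.005,0,0,0,0.045],
  [-0.016,-0.041,0.005,0,0,0,0.045],
])

```text
time: 2.0
tool_pos: [0.3797, 0.2488, 0.1914]
tool_rot: [0.001, -0.012, 1.0, 0.0]
contact_force: [0.6, -0.4, 0.0]
gripper_width: 0.527
```

>>> step_arm([
  [-0.016,-0.041,0.01,0,0,0,0.045],
  [-0.016,-0.041,0.01,0,0,0,0.045],
  [-0.016,-0.041,0.01,0,0,0,0.045],
  [-0.016,-0.041,0.01,0,0,0,0.045],
  [0,0,0.03,0,0,0,0.045],
  [0,0,0.03,0,0,0,0.045],
  [0,0,0,0,0,0,0.045],
])

```text
time: 2.7
tool_pos: [0.4438, 0.0873, 0.087]
tool_rot: [-0.004, -0.011, 1.0, -0.0]
contact_force: [-1.4, -0.4, -0.6]
gripper_width: 0.524
```

>>> step_arm([
  [-0.005,0.001,0.02,0,0,0,0.045],
  [0,0,0.02,0,0,0,0.04],
  [0,0,0,0,0,0,0.04],
  [0,0,0,0,0,0,0.04],
])

```text
time: 3.1
tool_pos: [0.4528, 0.0894, 0.0526]
tool_rot: [0.0, -0.012, 1.0, 0.0]
contact_force: [-0.1, -0.5, 0.2]
gripper_width: 0.467
```

Run:
```python
from h import *
for n in('scene','top'):
    p,d=snap(n,n+'2.png')
    c=(slice(240,340),slice(200,340)) if n=='scene' else (slice(270,370),slice(220,360))
    cv2.imwrite('pics/%s2z.png'%n,cv2.resize(p[c][:,:,::-1],None,fx=4,fy=4,interpolation=2))
s=state();print(s['tool_pos'],s['tool_rot'],px('top',s['tool_pos']),px('scene',s['tool_pos']))
```

```text
[0.45352509 0.08934426 0.05328436] [ 1.53752349e-03 -1.23478850e-02  9.99922580e-01  1.66452157e-05] [289.58197418 312.53223442] [268.06024112 288.79512334]
```

View pics/scene2z.png

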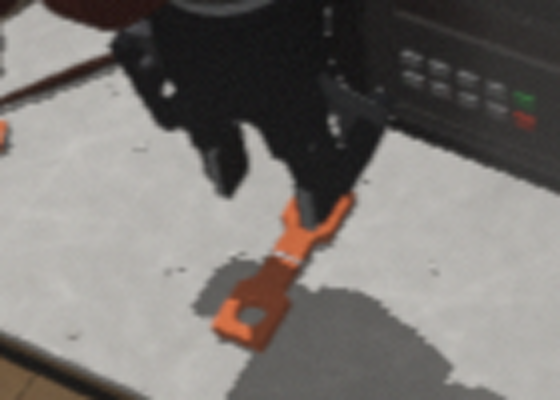

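View pics/top2z.png

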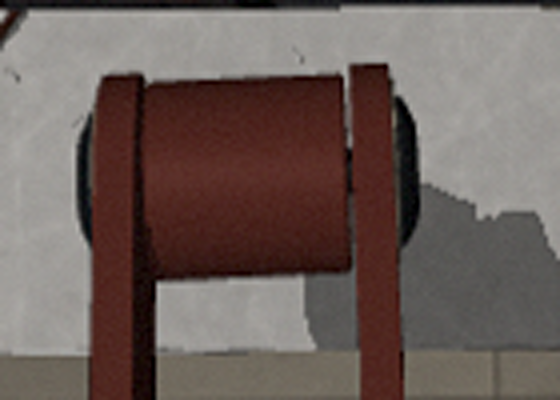

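>>> step_arm([
  [0.003,0,0.02,0,0,0,0.04],
  [0,0,0.017,0,0,0,0.04],
  [0,0,0,0,0,0,0.04],
  [0,0,0,0,0,0,0.04],
])

```text
time: 3.6
tool_pos: [0.4499, 0.0891, 0.0154]
tool_rot: [0.001, -0.012, 1.0, 0.0]
contact_force: [0.3, -0.9, -0.3]
gripper_width: 0.464
```

Run:
```python
from h import *
for n in('scene',):
    p,d=snap(n,n+'3.png')
    c=(slice(260,335),slice(230,320))
    cv2.imwrite('pics/%s3z.png'%n,cv2.resize(p[c][:,:,::-1],None,fx=8,fy=8,interpolation=2))
s=state();print(s['tool_pos'],s['tool_rot'])
```

```text
[0.45039634 0.08911878 0.01583518] [ 1.19101153e-03 -1.21643483e-02  9.99925302e-01  2.76149300e-05]
```

View pics/scene3z.png

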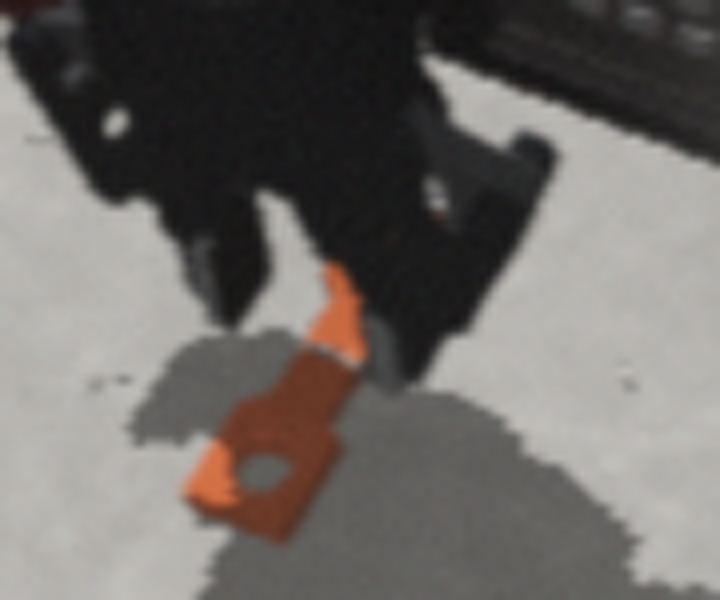

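Run:
```python
from h import *
f=lambda u,v:(230+(u+.5)/8-.5,260+(v+.5)/8-.5)
for z in(.016,.02):print(w('scene',*f(232,328),z),w('scene',*f(400,388),z))
print(w('scene',*f(335,355),.008), px('scene',[.4503,.0891,.0195]))
```

```text
[0.44153062 0.10913206 0.016     ] [0.44416377 0.06235591 0.016     ]
[0.43948887 0.10726569 0.02      ] [0.44210769 0.0607442  0.02      ]
[0.44975403 0.08519297 0.008     ] [269.25986118 299.83616698]
```

>>> step_arm([
  [0,0,0.012,0,0,0,0.03],
  [0,0,0,0,0,0,0.03],
  [0,0,0,0,0,0,0.02],
  [0,0,0,0,0,0,0.0],
  [0,0,0,0,0,0,0.0],
  [0,0,0,0,0,0,0.0],
  [0,0,0,0,0,0,0.0],
])

```text
time: 4.35
tool_pos: [0.4494, 0.089, 0.0025]
tool_rot: [0.0, -0.012, 1.0, 0.0]
contact_force: [-1.0, -0.7, 1.2]
gripper_width: 0.165
```

>>> step_arm([
  [0,0,-0.02,0,0,0,0.0],
  [0,0,-0.05,0,0,0,0.0],
  [0,0,-0.05,0,0,0,0.0],
  [0,0,0,0,0,0,0],
])

```text
time: 4.75
tool_pos: [0.4545, 0.0893, 0.1305]
tool_rot: [0.008, -0.012, 1.0, 0.0]
contact_force: [1.2, -0.6, -0.6]
gripper_width: 0.157
```

Run:
```python
from h import *
p,d=snap('scene','scene4.png')
cv2.imwrite('pics/scene4z.png',cv2.resize(p[180:330,200:350][:,:,::-1],None,fx=4,fy=4,interpolation=2))
s=state();print(s['tool_pos'],s['gripper_width'],s['joint_pos'])
```

```text
[0.45228717 0.08913343 0.12672733] 0.15837618617140853 [ 3.29317404e-02 -2.74177503e-01  2.09257970e+00 -2.51887123e-05
  1.31395236e+00 -1.56208550e+00]
```

View pics/scene4z.png

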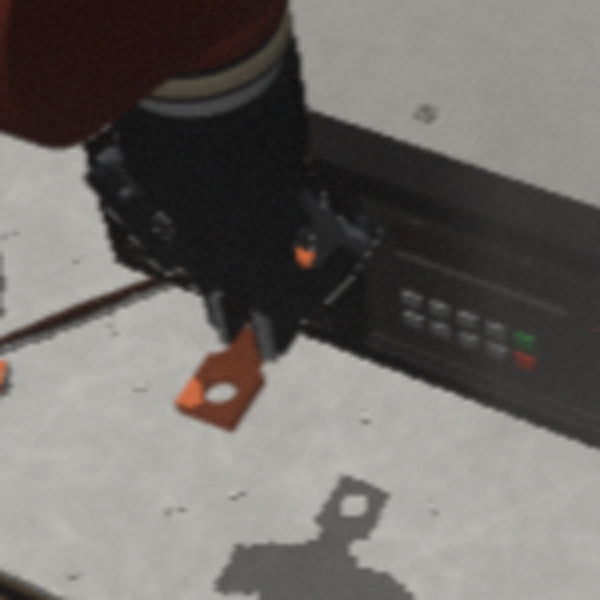

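The bar is gripped at its waist, with its near end visible at zoom (220,390). Next I carry it over the tester.

>>> step_arm([
  [0,-0.03,0,0,0,0,0],
  [0,-0.042,0,0,0,0,0],
  [0,-0.042,0,0,0,0,0],
  [0,-0.042,0,0,0,0,0],
  [0,-0.042,0,0,0,0,0],
  [0,-0.042,0,0,0,0,0],
  [-0.01,-0.04,0,0,0,0,0],
  [-0.025,-0.038,0,0,0,0,0],
])

```text
time: 5.6
tool_pos: [0.4897, -0.2291, 0.1194]
tool_rot: [-0.002, -0.011, 1.0, 0.001]
contact_force: [1.8, 0.2, -1.2]
gripper_width: 0.157
```

>>> step_arm([
  [-0.025,-0.035,0,0,0,0,0],
  [-0.025,-0.02,0,0,0,-0.01,0],
  [-0.015,-0.005,0,0,0,0,0],
  [0,0,0,0,0,0,0],
  [0,0,0,0,0,0,0],
  [0,0,0,0,0,0,0],
])

```text
time: 6.2
tool_pos: [0.5571, -0.2853, 0.1208]
tool_rot: [-0.001, -0.017, 1.0, 0.001]
contact_force: [-0.6, -0.3, -1.4]
gripper_width: 0.157
```

>>> step_arm([
  [-0.008,-0.005,0.01,0,0,0,0],
  [0,0,0.01,0,0,0,0],
  [0,0,0,0,0,0,0],
  [0,0,0,0,0,0,0],
  [0,0,0,0,0,0,0],
])

```text
time: 6.7
tool_pos: [0.5664, -0.2909, 0.1027]
tool_rot: [0.0, -0.017, 1.0, -0.0]
contact_force: [0.0, -0.4, -1.7]
gripper_width: 0.159
```

Run:
```python
from h import *
s=state();print(s['tool_pos'],s['tool_rot'])
for n,c in(('scene',(slice(240,390),slice(400,540))),('top',(slice(190,320),slice(410,540)))):
    p,d=snap(n,n+'5.png')
    cv2.imwrite('pics/%s5z.png'%n,cv2.resize(p[c][:,:,::-1],None,fx=4,fy=4,interpolation=2))
```

```text
[ 0.56643024 -0.29086147  0.1026613 ] [ 1.19785556e-04 -1.71494894e-02  9.99852925e-01 -9.88443210e-05]
```

View pics/scene5z.png

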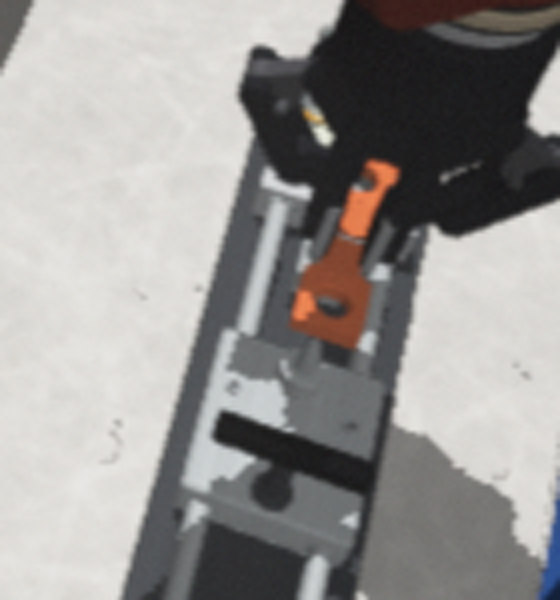

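View pics/top5z.png

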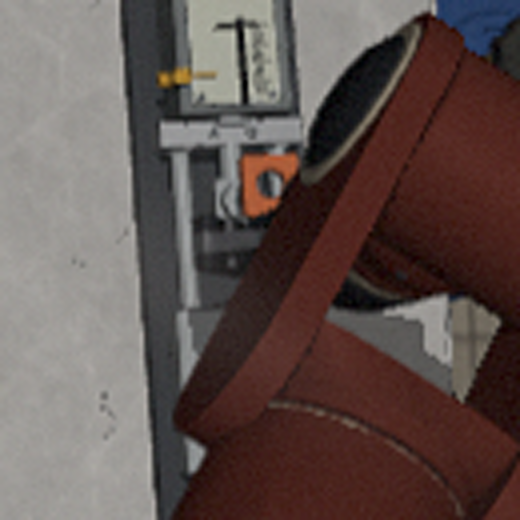

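Run:
```python
from h import *
np.set_printoptions(precision=4,suppress=True)
t=lambda u,v:(410+(u+.5)/4-.5,190+(v+.5)/4-.5)
s=lambda u,v:(400+(u+.5)/4-.5,240+(v+.5)/4-.5)
for z in(.104,.106):print('top far',w('top',*t(272,182),z),'scene near',w('scene',*s(333,304),z),'scene far',w('scene',*s(371,182),z),'seam',w('scene',*s(350,239),z+.002))
# cross-check with known 70 mm
print(w('scene',*s(302,371),.056))
d=np.load('/tmp/top.npy');print(w('top',475,243,d=d[243,475]), w('top',*t(288,170),d=d[232,481]))
d=np.load('/tmp/scene.npy')
for u,v in((345,320),(320,325),(355,225)):
    a,b=s(u,v);print(w('scene',a,b,d=d[int(round(b)),int(round(a))]))
```

```text
top far [ 0.6048 -0.2905  0.104 ] scene near [ 0.5335 -0.2943  0.104 ] scene far [ 0.6042 -0.2957  0.104 ] seam [ 0.5681 -0.2936  0.106 ]
top far [ 0.6045 -0.2899  0.106 ] scene near [ 0.5321 -0.2941  0.106 ] scene far [ 0.6026 -0.2955  0.106 ] seam [ 0.5665 -0.2934  0.108 ]
[ 0.5279 -0.294   0.056 ]
[ 0.5885 -0.2836  0.1073] [ 0.6103 -0.2977  0.1078]
[ 0.5256 -0.3003  0.1072]
[ 0.5186 -0.2913  0.1074]
[ 0.5729 -0.2936  0.1103]
```

>>> step_arm([
  [0.0045,0.0015,0.006,0,0,-0.01,0],
  [0,0,0.01,0,0,0,0],
  [0,0,0,0,0,0,0],
  [0,0,0,0,0,0,0],
  [0,0,0,0,0,0,0],
])

```text
time: 7.3
tool_pos: [0.5621, -0.2897, 0.0863]
tool_rot: [0.0, -0.022, 1.0, -0.0]
contact_force: [0.3, -0.3, 0.1]
gripper_width: 0.156
```

Run:
```python
from h import *
s=state();print(s['tool_pos'],s['tool_rot'])
for n,c in(('scene',(slice(270,350),slice(450,530))),('top',(slice(200,280),slice(430,510)))):
    p,d=snap(n,n+'6.png')
    cv2.imwrite('pics/%s6z.png'%n,cv2.resize(p[c][:,:,::-1],None,fx=7,fy=7,interpolation=2))
```

```text
[ 0.56209359 -0.28972239  0.0862875 ] [ 1.31820408e-05 -2.20891773e-02  9.99756004e-01 -1.22887867e-05]
```

View pics/scene6z.png

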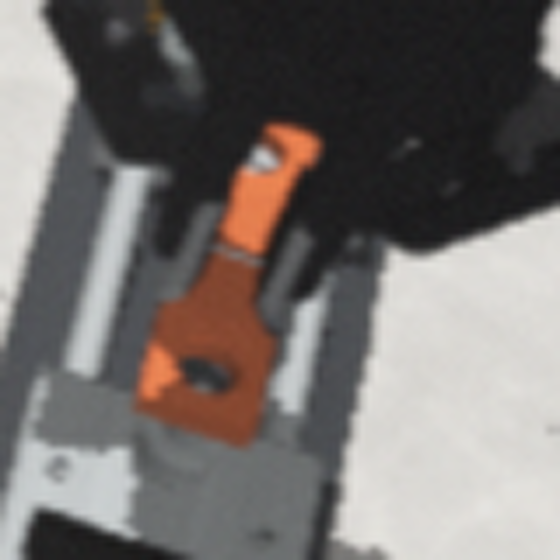

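View pics/top6z.png

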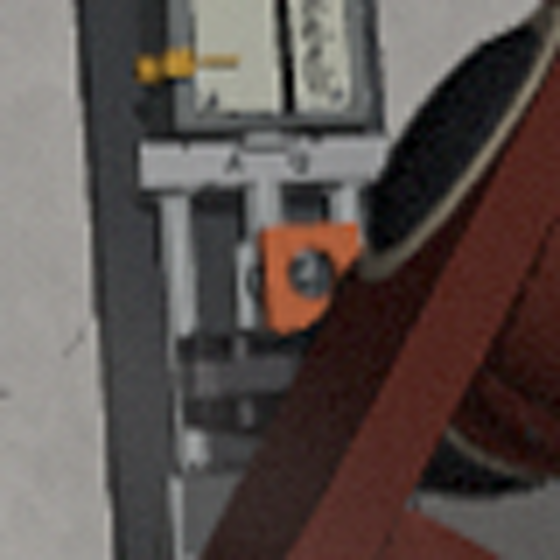

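Run:
```python
from h import *
np.set_printoptions(precision=4,suppress=True)
t=lambda p:(((np.array(p)-[430,200])+.5)*7-.5)
s=lambda p:(((np.array(p)-[450,270])+.5)*7-.5)
print('top gpin tip',t(px('top',[.601,-.2875,.078])),'hole mid as bar 88', w('top',430+311.5/7-.5,200+272.5/7-.5,.089))
for c in([.5278,-.2947],):print('scene cpin tip',s(px('scene',[*c,.078])),s(px('scene',[*c,.056])))
print('scene gpin tip',s(px('scene',[.5966,-.292,.078])))
for p in((207,375),(265,157)):print(w('scene',450+(p[0]+.5)/7-.5,270+(p[1]+.5)/7-.5,.089))
```

```text
top gpin tip [301.2492 273.3729] hole mid as bar 88 [ 0.6    -0.2872  0.089 ]
scene cpin tip [203.0077 396.5437] [181.6086 440.9733]
scene gpin tip [252.4078 183.3784]
[ 0.5267 -0.2932  0.089 ]
[ 0.5975 -0.2922  0.089 ]
```

Both holes line up with the pins to within about 1.5 mm, and the capture range is about 5 mm. I'm lowering the bar.

>>> step_arm([
  [0,-0.0005,0.006,0,0,0,0],
  [0,0,0.006,0,0,0,0],
  [0,0,0.005,0,0,0,0],
  [0,0,0,0,0,0,0],
])

```text
time: 7.8
tool_pos: [0.5619, -0.2901, 0.0682]
tool_rot: [-0.0, -0.022, 1.0, 0.0]
contact_force: [1.6, -1.0, -1.9]
gripper_width: 0.159
```

>>> step_arm([
  [0,0,0.004,0,0,0,0],
  [0,0,0.003,0,0,0,0],
  [0,0,0,0,0,0,0],
  [0,0,0,0,0,0,0],
])

```text
time: 8.2
tool_pos: [0.562, -0.2902, 0.0622]
tool_rot: [0.0, -0.022, 1.0, -0.0]
contact_force: [1.4, 0.0, -3.5]
gripper_width: 0.159
```

Run:
```python
from h import *
s=state();print(s['tool_pos'],s['contact_force'])
for n,c in(('scene',(slice(270,350),slice(450,530))),('top',(slice(200,280),slice(430,510)))):
    p,d=snap(n,n+'7.png')
    cv2.imwrite('pics/%s7z.png'%n,cv2.resize(p[c][:,:,::-1],None,fx=7,fy=7,interpolation=2))
```

```text
[ 0.56204489 -0.29019374  0.06221609] [ 1.39445906  0.02623417 -3.49153592]
```

View pics/scene7z.png

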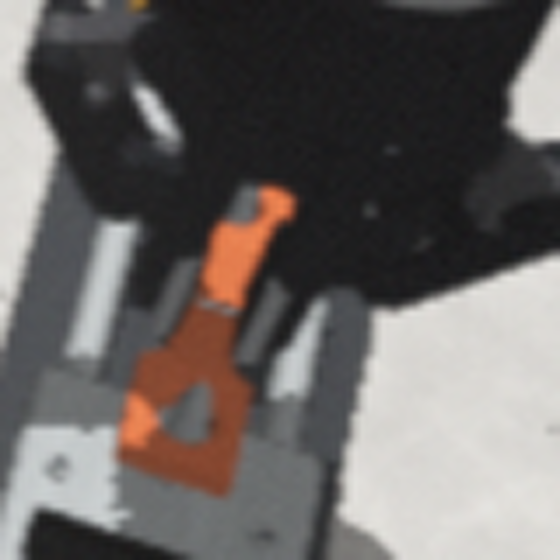

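View pics/top7z.png

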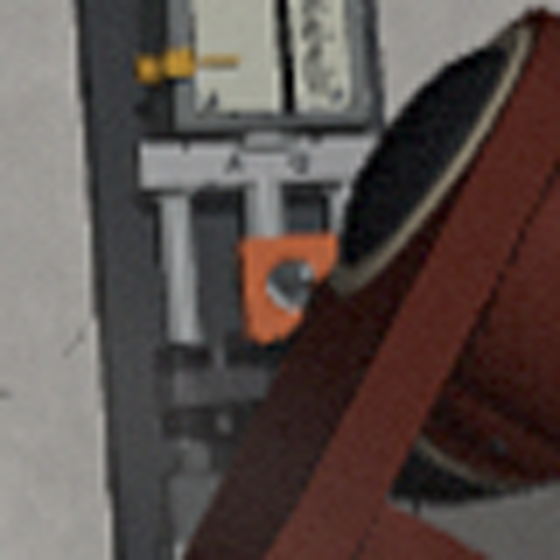

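Both pins are up through the holes, at scene (195,410) and (243,200) and top (292,283). I'll finish lowering and then release.

>>> step_arm([
  [0,0,0.002,0,0,0,0],
  [0,0,0.0015,0,0,0,0],
  [0,0,0,0,0,0,0],
  [0,0,0,0,0,0,0],
])

```text
time: 8.7
tool_pos: [0.5621, -0.2902, 0.0588]
tool_rot: [0.0, -0.022, 1.0, -0.0]
contact_force: [1.9, -1.1, -2.0]
gripper_width: 0.16
```

>>> step_arm([
  [0,0,0.0015,0,0,0,0],
  [0,0,0,0,0,0,0],
  [0,0,0,0,0,0,0],
])

```text
time: 9.0
tool_pos: [0.5622, -0.2903, 0.0585]
tool_rot: [0.0, -0.022, 1.0, -0.0]
contact_force: [-3.4, 0.8, 5.7]
gripper_width: 0.158
```

>>> step_arm([
  [0,0,0,0,0,0,0.035],
  [0,0,0,0,0,0,0.035],
  [0,0,0,0,0,0,0.035],
  [0,0,-0.01,0,0,0,0.035],
  [0,0,-0.03,0,0,0,0.035],
  [0,0,-0.04,0,0,0,0.04],
  [0,0,0,0,0,0,0.04],
  [0,0,0,0,0,0,0.04],
])

```text
time: 9.8
tool_pos: [0.5631, -0.2909, 0.1398]
tool_rot: [0.002, -0.022, 1.0, -0.001]
contact_force: [-0.6, 0.5, -1.0]
gripper_width: 0.469
```

Run:
```python
from h import *
s=state();print(s['tool_pos'],s['contact_force'])
for n,c in(('scene',(slice(250,370),slice(430,550))),):
    p,d=snap(n,n+'8.png')
    cv2.imwrite('pics/%s8z.png'%n,cv2.resize(p[c][:,:,::-1],None,fx=5,fy=5,interpolation=2))
    for q in((477,329),(482,308)):
        print(w(n,*q,d=d[q[1],q[0]]))
```

```text
[ 0.56306491 -0.29086381  0.13976667] [-0.59441659  0.5476005  -1.0369519 ]
[ 0.52452994 -0.29392277  0.07306164]
[ 0.58039944 -0.29333354  0.06063934]
```

View pics/scene8z.png

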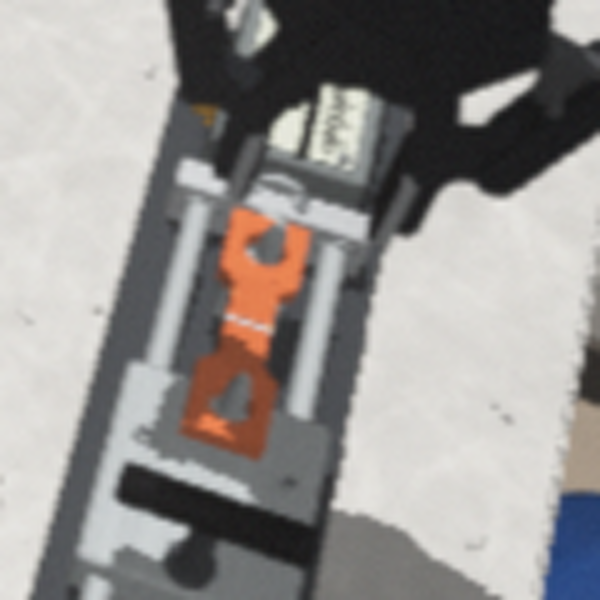

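The bar lies flat with a pin through each hole and the gripper is clear of it. The handle comes next.

>>> step_arm([
  [0.03,0,-0.005,0,0,0,0.05],
  [0.035,0,-0.005,0,0,0,0.05],
  [0.03,0,0,0,0,0,0.05],
  [0,0,0,0,0,0.143,0.05],
  [0,0,0,0,0,0.143,0.05],
  [0,0,0,0,0,0.143,0.05],
  [0,0,0,0,0,0.143,0.05],
  [0,0,0,0,0,0.143,0.05],
])

```text
time: 10.65
tool_pos: [0.4661, -0.2936, 0.1452]
tool_rot: [-0.002, 0.332, 0.943, 0.001]
contact_force: [-0.0, 0.6, 0.2]
gripper_width: 0.588
```

>>> step_arm([
  [0,0,0,0,0,0.144,0.05],
  [0,0,0,0,0,0.144,0.05],
  [0,0,0,0,0,0.144,0.05],
  [0,0,0,0,0,0.144,0.05],
  [0,0,0,0,0,0.144,0.05],
  [0,0,0,0,0,0.144,0.05],
  [0,0,0,0,0,0,0.05],
  [0,0,0,0,0,0,0.05],
])

```text
time: 11.45
tool_pos: [0.4665, -0.2939, 0.1459]
tool_rot: [-0.001, 0.693, 0.721, -0.0]
contact_force: [0.1, -0.1, -0.6]
gripper_width: 0.59
```

Run:
```python
from h import *
for n,c in(('scene',(slice(240,390),slice(400,550))),('top',(slice(160,330),slice(400,540)))):
    p,d=snap(n,n+'9.png')
    cv2.imwrite('pics/%s9z.png'%n,cv2.resize(p[c][:,:,::-1],None,fx=4,fy=4,interpolation=2))
```

```text
(no output)
```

View pics/scene9z.png

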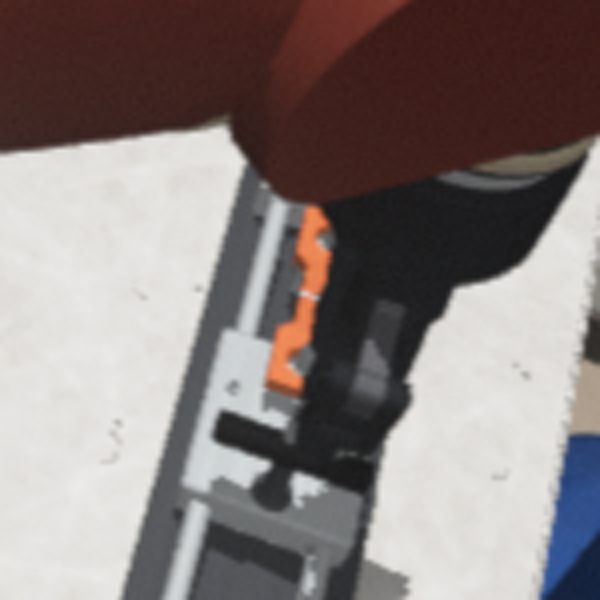

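View pics/top9z.png

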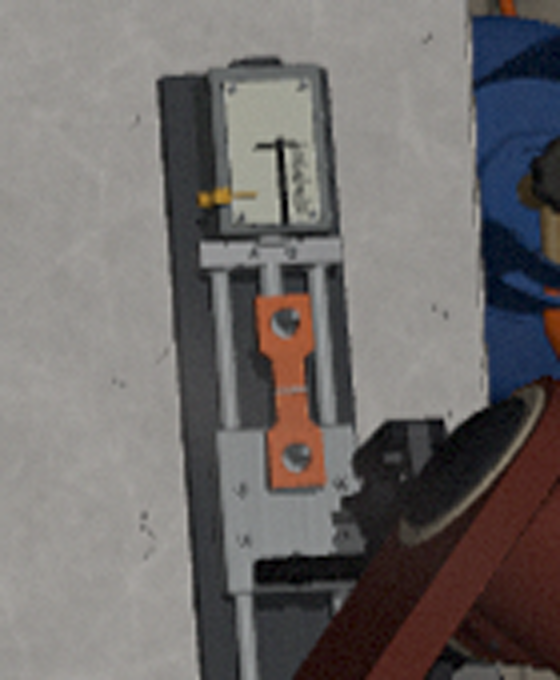

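Top view: the bar is seated on both pins, at zoom (287,322) and (297,457). The pointer is at row 146 and the marker finger at row 195, so both stay visible while I pull. I'm going down on the handle.

>>> step_arm([
  [0,0.001,0.01,0,0,0,0.04],
  [0,0,0.025,0,0,0,0.04],
  [0,0,0.015,0,0,0,0.04],
  [0,0,0.01,0,0,0,0.04],
  [0,0,0,0,0,0,0.04],
])

```text
time: 12.05
tool_pos: [0.467, -0.2934, 0.085]
tool_rot: [-0.002, 0.694, 0.72, -0.0]
contact_force: [-0.6, -0.1, -0.3]
gripper_width: 0.469
```

Run:
```python
from h import *
for n,c in(('scene',(slice(310,390),slice(430,510))),):
    p,d=snap(n,n+'10.png')
    cv2.imwrite('pics/%s10z.png'%n,cv2.resize(p[c][:,:,::-1],None,fx=7,fy=7,interpolation=2))
```

```text
(no output)
```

View pics/scene10z.png

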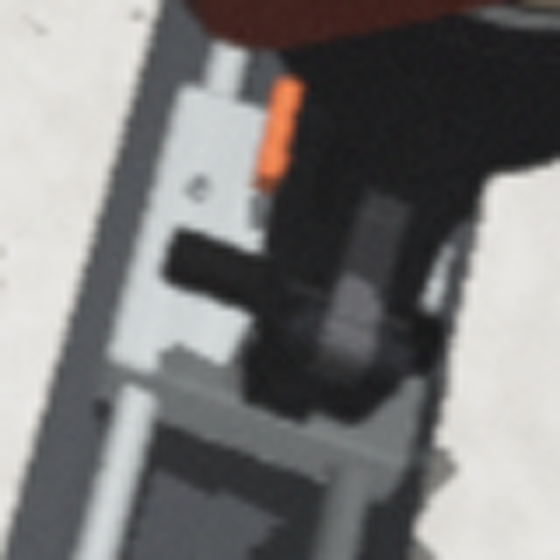

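>>> step_arm([
  [0,0,0.01,0,0,0,0.04],
  [0,0,0.009,0,0,0,0.04],
  [0,0,0,0,0,0,0.025],
  [0,0,0,0,0,0,0.015],
  [0,0,0,0,0,0,0.0],
  [0,0,0,0,0,0,0.0],
  [0,0,0,0,0,0,0.0],
])

```text
time: 12.8
tool_pos: [0.4683, -0.2941, 0.0683]
tool_rot: [0.0, 0.694, 0.72, 0.0]
contact_force: [3.0, 1.9, -3.6]
gripper_width: 0.141
```

>>> step_arm([
  [0,-0.003,0,0,0,0,0],
  [0,-0.003,0,0,0,0,0],
  [0,-0.003,0,0,0,0,0],
  [0,-0.003,0,0,0,0,0],
  [0,-0.003,0,0,0,0,0],
  [0,-0.003,0,0,0,0,0],
  [0,0,0,0,0,0,0],
  [0,0,0,0,0,0,0],
])

```text
time: 13.6
tool_pos: [0.4513, -0.2948, 0.0683]
tool_rot: [0.001, 0.694, 0.72, 0.001]
contact_force: [7.6, 2.1, -6.6]
gripper_width: 0.142
```

```bash
cat > meas.py <<'E'
import sys
from h import *
k=sys.argv[1]
s=state();print(s['tool_pos'],s['contact_force'],s['gripper_width'])
for n,c,f in(('top',(slice(175,235),slice(430,500)),8),('scene',(slice(240,300),slice(450,520)),8)):
    p,d=snap(n,n+k+'.png')
    cv2.imwrite('pics/%s%sz.png'%(n,k),cv2.resize(p[c][:,:,::-1],None,fx=f,fy=f,interpolation=2))
E
python3 meas.py 11; python3 -c "
import cv2
a=cv2.imread('pics/top1.png');cv2.imwrite('pics/topref.png',cv2.resize(a[175:235,430:500],None,fx=8,fy=8,interpolation=2))"
```

```text
[ 0.45126254 -0.29481445  0.0683453 ] [ 7.59532436  2.0748246  -6.61297332] 0.14163245943838573
```

View pics/top11z.png

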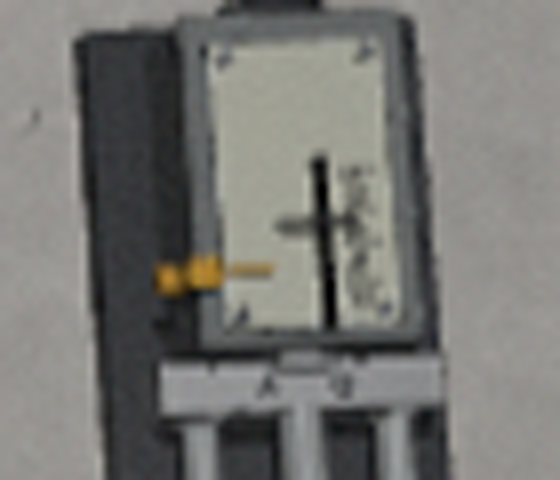

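View pics/topref.png

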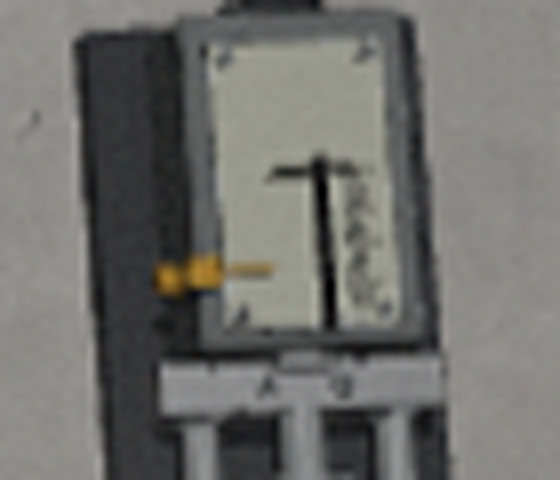

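View pics/scene11z.png

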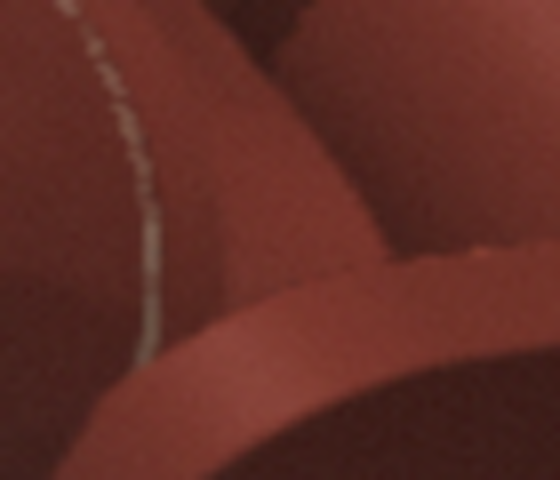

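```bash
cat > ptr.py <<'E'
import sys
from h import *
a=cv2.imread('pics/top%s.png'%sys.argv[1]).astype(float)
g=a.mean(2); yl=a[...,2]-a[...,0]
for c in range(464,469):
    print(c,'dark',[int(x) for x in g[192:218,c]])
th=np.radians(2.0); X=np.array([np.cos(th),np.sin(th)])
def tx(u,v,z):return w('top',u,v,z)[:2]@X
for c in range(464,470):
    col=g[191:216,c]; wt=np.clip(np.median(col)-12-col,0,None); r=np.arange(191,216)
    wt[yl[191:216,c]>40]=0
    k=np.argmax(wt); sl=slice(max(0,k-2),k+3)
    v=(wt[sl]*r[sl]).sum()/wt[sl].sum(); print('ptr',c,round(v,2),round(tx(c,v,.063),4))
for c in range(458,464):
    col=yl[195:216,c]; r=np.arange(195,216); wt=np.clip(col-25,0,None)
    if wt.sum()>0:
        v=(wt*r).sum()/wt.sum();print('mk',c,round(v,2),round(tx(c,v,.065),4))
E
python3 ptr.py 1|grep -v dark; python3 ptr.py 11
```

```text
ptr 464 196.19 0.6825
ptr 465 196.1 0.6827
ptr 466 196.12 0.6825
ptr 467 196.08 0.6825
ptr 468 195.89 0.6829
ptr 469 196.34 0.6818
mk 458 208.33 0.657
mk 459 208.17 0.6572
mk 460 208.0 0.6575
mk 461 208.0 0.6574
mk 462 208.0 0.6573
mk 463 208.0 0.6572
464 dark [155, 159, 156, 157, 156, 157, 156, 155, 157, 159, 137, 116, 158, 157, 156, 154, 145, 153, 156, 155, 157, 158, 158, 139, 84, 88]
465 dark [157, 154, 157, 156, 157, 156, 157, 155, 158, 149, 111, 83, 124, 156, 156, 158, 157, 159, 156, 157, 159, 157, 158, 142, 84, 84]
466 dark [157, 158, 156, 157, 158, 156, 156, 158, 158, 148, 107, 79, 118, 161, 158, 155, 155, 156, 154, 158, 157, 157, 158, 143, 86, 80]
467 dark [154, 158, 158, 158, 157, 159, 157, 157, 159, 151, 108, 87, 119, 162, 158, 156, 157, 156, 158, 157, 160, 154, 160, 138, 74, 77]
468 dark [155, 159, 151, 124, 141, 167, 166, 164, 167, 148, 89, 88, 120, 165, 162, 162, 161, 159, 159, 155, 157, 159, 162, 138, 75, 74]
ptr 464 202.8 0.6685
ptr 465 202.88 0.6682
ptr 466 202.91 0.6681
ptr 467 202.91 0.668
ptr 468 202.79 0.6682
ptr 469 195.87 0.6828
mk 458 208.32 0.657
mk 459 208.15 0.6573
mk 460 208.0 0.6575
mk 461 208.0 0.6574
mk 462 208.0 0.6573
mk 463 208.0 0.6572
```

The pointer moved 14.3 mm and about 10.9 mm remain.

>>> step_arm([
  [0,-0.002,0,0,0,0,0],
  [0,-0.002,0,0,0,0,0],
  [0,-0.002,0,0,0,0,0],
  [0,-0.002,0,0,0,0,0],
  [0,0,0,0,0,0,0],
  [0,0,0,0,0,0,0],
])

```text
time: 14.3
tool_pos: [0.4441, -0.2951, 0.0684]
tool_rot: [0.002, 0.694, 0.72, 0.002]
contact_force: [11.7, 2.0, -9.1]
gripper_width: 0.137
```

```bash
python3 meas.py 12; python3 ptr.py 12|grep -v dark
```

```text
[ 0.44407482 -0.2950799   0.06835501] [11.72590588  1.96484892 -9.06135217] 0.13749827296194947
ptr 464 206.0 0.6617
ptr 465 205.8 0.6621
ptr 466 205.78 0.662
ptr 467 205.77 0.662
ptr 468 205.79 0.6618
ptr 469 195.83 0.6829
mk 458 208.41 0.6568
mk 459 208.23 0.6571
mk 460 208.0 0.6575
mk 461 208.0 0.6574
mk 462 207.97 0.6574
mk 463 208.0 0.6572
```

View pics/top12z.png

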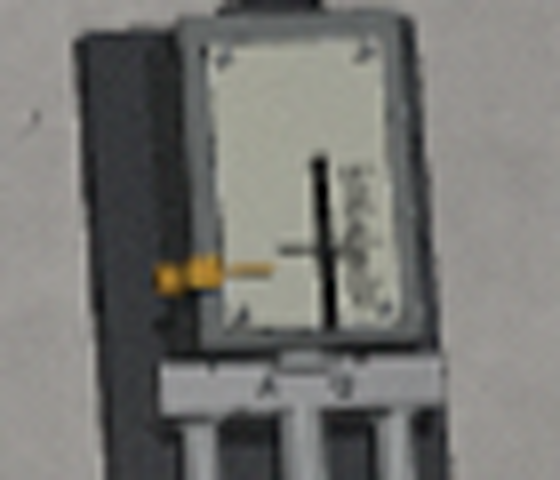

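>>> step_arm([
  [0,-0.002,0,0,0,0,0],
  [0,-0.002,0,0,0,0,0],
  [0,-0.0015,0,0,0,0,0],
  [0,0,0,0,0,0,0],
  [0,0,0,0,0,0,0],
  [0,0,0,0,0,0,0],
])

```text
time: 15.0
tool_pos: [0.4391, -0.2953, 0.0684]
tool_rot: [0.003, 0.694, 0.72, 0.002]
contact_force: [14.5, 1.6, -9.5]
gripper_width: 0.138
```

```bash
python3 meas.py 13; python3 ptr.py 13|grep -v dark
```

```text
[ 0.43913472 -0.29529703  0.06838314] [14.537277    1.57137789 -9.51739861] 0.13847339411458467
ptr 464 215.0 0.6427
ptr 465 208.34 0.6567
ptr 466 208.2 0.6569
ptr 467 208.2 0.6568
ptr 468 208.14 0.6568
ptr 469 195.88 0.6828
mk 458 208.33 0.657
mk 459 208.22 0.6571
mk 460 208.0 0.6575
mk 461 207.97 0.6575
mk 462 208.0 0.6573
mk 463 208.0 0.6572
```

View pics/top13z.png

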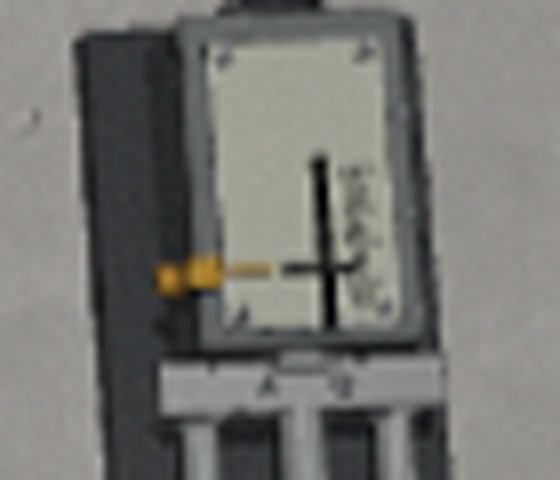

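The pointer is level with the marker, within about 0.5 mm. I'll check for creep and that the bar is still seated.

>>> step_arm([
  [0,0,0,0,0,0,0],
  [0,0,0,0,0,0,0],
  [0,0,0,0,0,0,0],
  [0,0,0,0,0,0,0],
  [0,0,0,0,0,0,0],
  [0,0,0,0,0,0,0],
  [0,0,0,0,0,0,0],
  [0,0,0,0,0,0,0],
])

```text
time: 15.9
tool_pos: [0.4391, -0.2953, 0.0684]
tool_rot: [0.003, 0.694, 0.72, 0.002]
contact_force: [14.6, 0.9, -9.4]
gripper_width: 0.141
```

```bash
python3 meas.py 14; python3 ptr.py 14|grep -E 'ptr 46[678]|mk'; python3 -c "
from h import *
a=cv2.imread('pics/top14.png');cv2.imwrite('pics/top14b.png',cv2.resize(a[170:330,400:540],None,fx=3.7,fy=3.7,interpolation=2))
d=np.load('/tmp/top.npy')
for q in((467,245),(468,262),(468,258),(466,254)):print(q,w('top',*q,d=d[q[1],q[0]]))"
```

```text
[ 0.43914299 -0.29528018  0.06835507] [14.63723438  0.87683692 -9.44221657] 0.14134005654334744
ptr 466 208.21 0.6569
ptr 467 208.2 0.6568
ptr 468 208.15 0.6568
mk 458 208.38 0.6568
mk 459 208.2 0.6572
mk 460 208.0 0.6575
mk 461 207.92 0.6576
mk 462 208.0 0.6573
mk 463 207.97 0.6573
(467, 245) [ 0.59230638 -0.28612833  0.03905278]
(468, 262) [ 0.55395179 -0.27961816  0.06559451]
(468, 258) [ 0.5624662  -0.28059887  0.06314963]
(466, 254) [ 0.57005836 -0.27460675  0.07099587]
```

View pics/top14b.png

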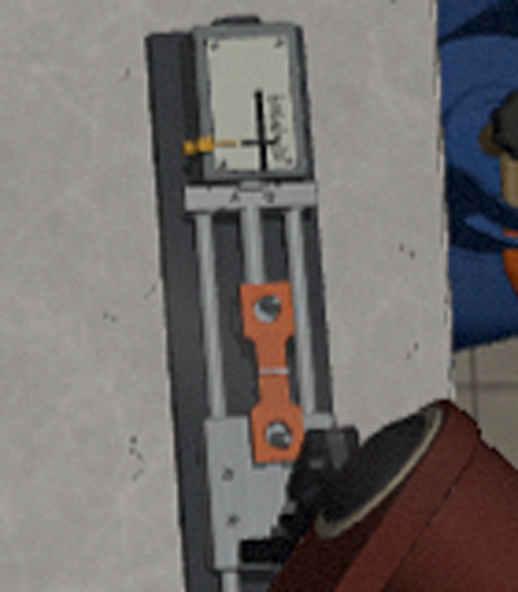

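```bash
python3 -c "
from plant import *
print(job_done())"
```

```text
the job is handed in; nothing more can be done
None
```

The bar is on both pins and let go, and the load was on it when I handed in. The gripper was holding the T-handle with the pointer level with the brass marker. No verdict was reported.

- **Pointer:** the last top-camera check put the pointer about 0.5 mm past the marker (x 0.6568 against 0.6573). It read the same 0.9 s later, so there was no creep. The most it could be off is 3 mm.
- **Pull force:** the wrist read 14.6 N along the pull, about what the gauge spring plus the carriage spring should give.
- **Bar:** in the last top view a pin shows through each hole and the bar looks flat. Depth readings near it were too noisy to confirm its height under load. The seating height comes from the arm instead: the bar met the shoulders with the tool at 0.0585 m, as expected.
- **Fingers and bar:** no contact shows, but the gripper hides part of the bar's near end in that view.
- **Disagreements:** the two cameras differed by 3–4 mm in absolute position, so I aligned the bar to the pins by comparing them within the same picture.
- **Bystanders:** the broken half, the block and the brush were never approached, and the marker reading did not change. I did not measure the bystanders again at the end.

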